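# Wedge the rocking slide warmer

### The arm

A 6-joint arm with a two-finger parallel gripper is mounted at the origin on the work surface. World frame = base frame: x ahead of the robot, y to its left, z up, the work surface at z = 0. Lengths are in m, angles in rad, forces in N, time in s.
With the tool pointing down it reaches from about 0.225 to 0.875 m from the base axis. Payload 3.4 kg.
Tool frame: the origin (TCP) lies at the very end of the fingers, on their centre line; the grasp point (between the pads) lies 19 mm behind it (manip.hold_point_z is the distance from the TCP to the grasp point, in m); z points along the fingers, x is the direction in which the jaws open and shut, and the axes are right-handed (so a half turn about z gives the same grasp; the last joint's range is limited). The gripper opens to 85 mm and grips with 20 to 120 N. Pads are 22 mm wide; open, the fingers measure 114 mm over their backs; the gripper's body (76 mm by 85 mm) begins 54 mm behind the grasp point. The pads swing forward as they close: fully open they stand 13 mm farther back than shut.
Start: joints at [-1.419, 0.276, 1.505, -0, 1.361, -0.121], TCP at [0.155, -0.554, 0.231] pointing down, gripper open.
Joint ranges: [-2.89, 2.89], [-0.75, 2.08], [0.22, 2.7], [-1.18, 4.32], [0.11, 2.71], [-2.7, 2.7]. Speed limits (rad/s): [2.57, 2.57, 3.14, 3.14, 3.14, 3.14].

### API

Orientations are given as a unit quaternion [w, x, y, z].
In Python, from rig import manip gives the robot as it stands.
- The arm moves only by the tool apply_moves, never from a script. Its argument "commands" is one flat list of numbers, 6 for each row, row after row: the shift along the tool's x, y, z normalised to -1 to 1, where 1 is 0.03 m, then the turn, a rotation vector about the tool's x, y, z normalised to -1 to 1, where 1 is 0.15 rad. A call has 1 to 20 rows; each row shifts and turns the commanded pose from where the row before left it, along the tool's axes as they then stand; what a row does not reach is not made up. A row lasts 1/10 s, in which the tool goes at most 50 mm and 8.59 degrees, less where a joint would pass 70% of its speed; a pose out of reach is approached as far as the arm can. A call with a number of a shift or a turn outside -1 to 1 is refused whole. A call with a gripper value outside its range is refused whole. "jaw" is the opening, from -1 (shut) to 1 (fully open), set as the call begins (left out, the last holds). The fingers move at their own pace and stop on an object; "newtons" is the grip in N (left out, the last holds). Time passes only in rows, so rows that do not move let the fingers close. It gives the time, the measured TCP pose, the force and the opening at its end, in the units of the state.
- manip.get_state(): the state, without advancing time (a new reading comes with each control period).
- manip.get_image(name): name is "scene" or "top" or "wrist"; returns a dict with "frame" (400x640x3 uint8, red, green, blue), "fx", "fy", "cx", "cy" (pixels), "extrinsics" (4x4, takes a point from camera to world coordinates); the wrist camera has in their place "mount" (4x4, takes a point from camera to tool coordinates, whose origin is the TCP and whose axes are the tool frame's). Camera axes: x right, y up, looking along -z (the intrinsics and any distortion apply to the point x, -y, -z); pixel columns grow to the right and rows downward; lengths in m; the calibration is good to about 2 mm. A picture is of the moment at which its call begins: read the wrist's pose just before it. There is no depth.
- manip.sign_off(): hands the job in, once; it reports no verdict.
The state is a dict: "clock": time; "qpos": joint angles; "qd": joint speeds; "effort": joint torques, N m; "position": TCP position; "ee_rot": TCP orientation; "contact_force": force on the tool from outside, world axes, zero at the start; "moment": the same for the moment, N m; "width": finger opening in m.
Only numpy, scipy, OpenCV 4.12 (cv2) and the standard library are available. Lean on these libraries where they do the work, as an engineer would, in place of code of your own. Each camera call takes 0.05 s, during which the arm holds its last target. There are 200 camera calls.

### The job

The slide warmer rocks because the levelling foot at its front left corner (as seen from the robot) is screwed up too far: first press that corner of its top down to feel it rock and let it come up again, then push the grey wedge along the bench, thin end first, under that foot until the warmer stands level and no longer rocks. Test it by pressing firmly (about 10 N) on the same corner, and finish while still pressing there, with the wedge carrying the corner and the warmer not tipping. Only push and press, lift nothing, do not shove the warmer out of place and leave the other things alone.

Things in the scene. Friction and masses are not known exactly. Their poses are not given: they have to be found in the camera images.
- warmer: Slide warmer, about 2.2 kg: low white box, dark steel top plate, 200 (x) by 280 (y) mm, top 80 mm above the bench, housing underside 20 mm. Origin at bench level under its centre; x runs from the control-panel front to the back, z up. Four round feet, 24 mm diameter, at x +-80, y +-120 mm; three carry it level, the front left one (x -80, y +120) hangs 5 to 10 mm above the bench (unknown).
- corner (a point): The place to press: on the top plate straight above the centre of the short foot, 20 mm in from the front and left edges; axes as the warmer's. Pressed with about 3 to 8 N it goes down 5 to 10 mm, till the short foot meets the bench, as the warmer tips about its front right and back left feet; let go, it comes back level.
- wedge: Loose grey plastic wedge, 120 x 45 mm, 0.12 kg, flat on the bench left of the warmer, thin end roughly towards the short foot. Origin at the centre of its underside, x towards the thin end. The ramp rises evenly from 2 mm at the thin end (x +60) to 17 mm at the back (x -60); across the back stands a heel 12 mm thick, 26 mm high.
- wedge_tip (a point): Middle of the wedge's thin end, on the bench.
- wedge_heel (a point): Middle of the flat upright back face of the wedge's heel, 13 mm above the bench: the place to push. Pushed freely the wedge drags with about 1 N; once the ramp bears on the foot the push climbs within a few mm past 4 N; beyond about 6 to 11 N it shoves the warmer along. Pushed sideways at the heel, the wedge turns about a point roughly 20 mm ahead of its centre.
- slide_box: White plastic slide box, 92 x 77 x 35 mm, in front of the warmer; origin under its centre. Leave alone.
- jar: Small amber jar, 46 mm across, 58 mm high, behind the wedge; origin under its centre. Leave alone.
- cassettes: Stack of three white tissue cassettes, 28 x 40 x 20 mm, behind the wedge; origin under its centre. Leave alone.
Mind the look-alikes: they are no part of the job. What is meant by the wedge is not red or yellow, and is the larger of those in its own colour.

How it is judged:
On the way, in this order (a step that is already met when the one before it is completed fails the run):
1. the free corner is pressed down by the fingers and the warmer rocks (tips more than 0.02 rad) (angle between warmer's own z axis and vertical above 0.02 rad and contact force between the fingers and warmer above 1 N and contact force between wedge and warmer below 0.1 N), for 0.1 s.
2. the warmer is let come up level again, with no finger on it (angle between warmer's own z axis and vertical below 0.01 rad and contact force between the fingers and warmer below 0.1 N), for 0.2 s.
At the end, for the whole second after the job is handed in: Fingers press the top within 45 mm of the corner point with over 5 N; the wedge, flat and not touched, carries over 2.5 N of the warmer; the warmer tips under 0.011 rad (1.5 mm at the corner), is still and within 25 mm of its place; bystanders moved under 20 mm (contact force between the fingers and warmer above 5 N and horizontal distance between the grasp point and corner below 0.045 m and contact force between wedge and warmer above 2.5 N and contact force between the fingers and wedge below 0.1 N and angle between warmer's own z axis and vertical below 0.011 rad and linear speed of warmer below 0.01 m/s and distance of warmer from where it was at the start of the episode below 0.025 m and horizontal distance between corner and wedge below 0.075 m and angle between wedge's own z axis and vertical below 0.05 rad and distance of each of slide_box, jar, cassettes from where it was at the start of the episode below 0.02 m); the arm keeps its last pose, push and grip.
It fails at once if the wedge is lifted off the bench or tipped up (height (world z) of wedge above 0.012 m or angle between wedge's own z axis and vertical above 0.3 rad).
It fails at once if the warmer is lifted or tipped over (height (world z) of warmer above 0.015 m or angle between warmer's own z axis and vertical above 0.12 rad).
It fails at once if the warmer is shoved more than 40 mm (distance of warmer from where it was at the start of the episode above 0.04 m).
It fails at once if a bystander is knocked or carried off (distance of any of slide_box, jar, cassettes from where it was at the start of the episode above 0.03 m).
It also fails if it takes over 67 s, if anything falls off the work surface, if the arm or the gripper's body presses on something with over 40 N, if the wrist force passes 120 N, or if a joint passes its speed limit or range.

## Working session

There is one attempt and no reset: what is moved stays moved. The work goes in short steps, Python scripts to look and compute and a tool call to move; the robot and the scene stay as the last step left them, time stands still between calls to the robot, and variables do not carry over. Pictures are saved under pics/ and viewed, about 8 in all and at most 12, crops included, and the job is handed in when it is done.

Besides the shell and the picture viewer there is one more tool, called as name(argument=value, ...) on one line, values as JSON. apply_moves: Moves the arm, as the interface text tells. Scaled input: -1 to 1 covers 0.03 m each way for a shift and 0.15 rad each way for a turn. Its arguments: {"type":"object","properties":{"commands":{"type":"array"},"jaw":{"type":"number"},"newtons":{"type":"number"}},"required":["commands"]}

```bash
mkdir -p pics; ls
cat > h.py <<'E'
import numpy as np, cv2, sys
from rig import manip
from scipy.spatial.transform import Rotation as R
def rot(q): return R.from_quat([q[1],q[2],q[3],q[0]]).as_matrix()
def cam(n):
    s=manip.get_state(); im=manip.get_image(n)
    if n=="wrist":
        T=np.eye(4);T[:3,:3]=rot(s["ee_rot"]);T[:3,3]=s["position"];E=T@np.array(im["mount"])
    else: E=np.array(im["extrinsics"])
    K=np.array([im["fx"],im["fy"],im["cx"],im["cy"]])
    return im,E,K
def save(n,f):
    im,E,K=cam(n); cv2.imwrite(f"pics/{f}.png",im["frame"][:,:,::-1]); np.savez(f"pics/{f}.npz",E=E,K=K)
    print({k:v for k,v in im.items() if k!="frame"})
def p2w(f,u,v,z):
    d=np.load(f"pics/{f}.npz");E,K=d["E"],d["K"]
    r=E[:3,:3]@np.array([(u-K[2])/K[0],-(v-K[3])/K[1],-1]); o=E[:3,3]
    return o+r*(z-o[2])/r[2]
E
python3 - <<'E'
from h import *
save("top","top1");save("scene","scene1");print(manip.get_state())
E
```

```text
pics
{'fx': 471.199565714916, 'fy': 471.199565714916, 'cx': 325.9761627602365, 'cy': 195.5525207248096, 'extrinsics': array([[-0.01038547,  0.99906706, -0.0419185 ,  0.5554962 ],
       [-0.99989543, -0.01079772, -0.00962012,  0.03024751],
       [-0.01006377,  0.0418142 ,  0.99907472,  1.08559485],
       [ 0.        ,  0.        ,  0.        ,  1.        ]])}
{'fx': 426.66463314155084, 'fy': 426.66463314155084, 'cx': 325.78588252462447, 'cy': 192.91177926093386, 'extrinsics': array([[ 0.58068186, -0.66998841,  0.46251931,  1.05744666],
       [ 0.81402514,  0.46866726, -0.34309485, -0.31913484],
       [ 0.01310192,  0.5757313 ,  0.81753398,  0.88553735],
       [ 0.        ,  0.        ,  0.        ,  1.        ]])}
{'clock': 0.1, 'qpos': array([-1.41899273e+00,  2.76523874e-01,  1.50600468e+00,  1.35799813e-05,
        1.36068192e+00, -1.20980295e-01]), 'qd': array([-0.00189995, -0.00081355, -0.00216852, -0.00127507, -0.00131485,
       -0.00017032]), 'effort': array([ 2.52086938e-03, -4.17699623e+01, -2.46405333e+01, -1.72854775e-04,
        5.84670313e-03,  2.77819964e-06]), 'position': array([ 0.15485262, -0.55327529,  0.23053143]), 'ee_rot': array([-5.67867123e-04,  7.96683708e-01, -6.04395909e-01, -5.76108265e-04]), 'contact_force': array([-0.58255913,  0.08542537, -0.5942604 ]), 'moment': array([0.04811533, 0.0275507 , 0.00969783]), 'width': 0.08535361976058613}
```

View pics/top1.png

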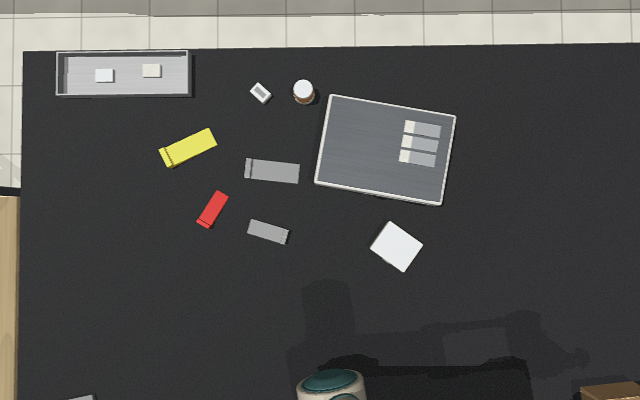

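View pics/scene1.png

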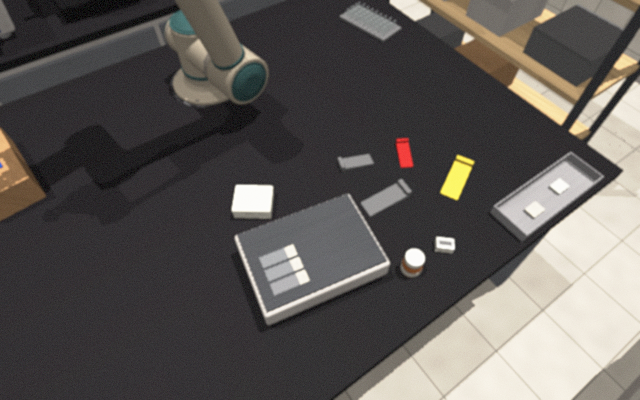

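The top view shows the warmer's front-left plate corner at about (316,183) and the slide box at (397,246). The jar is at (304,92) and the cassettes at (260,92). There are four wedges: large grey (272,171), small grey (268,232), red (212,209) and yellow (188,147). The large grey one fits: it is not red or yellow and is the larger of the two greys. I'll confirm it in an enlarged crop.

Run:
```python
from h import *
im=cv2.imread("pics/top1.png"); c=im[80:250,230:350]
cv2.imwrite("pics/crop1.png",cv2.resize(c[:,:],None,fx=3.5,fy=3.5,interpolation=cv2.INTER_CUBIC)[:600])
hsv=cv2.cvtColor(im,cv2.COLOR_BGR2HSV)
g=cv2.cvtColor(im,cv2.COLOR_BGR2GRAY)
m=((g>95)).astype(np.uint8)
n,l,st,ce=cv2.connectedComponentsWithStats(m)
for i in range(1,n):
    if st[i,4]>100 and 240<ce[i][0]<460 and 60<ce[i][1]<280:
        cs,_=cv2.findContours((l==i).astype(np.uint8),cv2.RETR_EXTERNAL,cv2.CHAIN_APPROX_NONE)
        b=cv2.boxPoints(cv2.minAreaRect(cs[0]));print(st[i],ce[i].round(1),b.round(1).tolist())
        for z in (0,.02,.08): print(z,[p2w("top1",*q,z)[:2].round(4).tolist() for q in b])
```

```text
[293  79  21  25 356] [302.6  90.2] [[293.0, 79.0], [313.0, 79.0], [313.0, 103.0], [293.0, 103.0]]
0 [[0.8739, 0.1148], [0.8733, 0.0681], [0.8168, 0.0686], [0.8174, 0.1152]]
0.02 [[0.868, 0.1132], [0.8674, 0.0674], [0.812, 0.0679], [0.8126, 0.1136]]
0.08 [[0.8504, 0.1085], [0.8498, 0.0653], [0.7975, 0.0658], [0.7981, 0.1089]]
[250  82  22  22 255] [260.2  92.5] [[248.5, 90.80000305175781], [257.20001220703125, 81.0999984741211], [271.70001220703125, 94.19999694824219], [263.0, 103.80000305175781]]
0 [[0.8475, 0.2188], [0.8701, 0.1984], [0.8388, 0.1646], [0.8163, 0.185]]
0.02 [[0.8421, 0.2153], [0.8643, 0.1953], [0.8336, 0.1621], [0.8115, 0.1821]]
0.08 [[0.826, 0.2049], [0.8469, 0.186], [0.8179, 0.1547], [0.7971, 0.1736]]
[  314    94   143   112 12024] [384.7 149.5] [[312.5, 184.0], [328.6000061035156, 92.5], [457.0, 115.0999984741211], [440.79998779296875, 206.60000610351562]]
0 [[0.6282, 0.0716], [0.8411, 0.032], [0.7842, -0.2647], [0.5727, -0.223]]
0.02 [[0.6268, 0.0708], [0.8358, 0.032], [0.78, -0.2592], [0.5724, -0.2183]]
0.08 [[0.6228, 0.0685], [0.82, 0.0319], [0.7674, -0.2429]
[... 534 characters left out ...]
 229.60000610351562], [284.0, 244.3000030517578]]
0 [[0.518, 0.2256], [0.5517, 0.2149], [0.5235, 0.1275], [0.4899, 0.1383]]
0.02 [[0.5187, 0.222], [0.5518, 0.2115], [0.5241, 0.1257], [0.4911, 0.1363]]
0.08 [[0.5208, 0.2112], [0.552, 0.2013], [0.5259, 0.1203], [0.4948, 0.1303]]
[ 370  221   53   51 1502] [395.9 246.2] [[367.8999938964844, 248.60000610351562], [388.70001220703125, 219.39999389648438], [423.5, 244.1999969482422], [402.70001220703125, 273.5]]
0 [[0.4782, -0.0541], [0.5447, -0.1029], [0.487, -0.1817], [0.4208, -0.1328]]
0.02 [[0.4797, -0.0525], [0.5449, -0.1005], [0.4882, -0.1778], [0.4233, -0.1298]]
0.08 [[0.4839, -0.0478], [0.5455, -0.0931], [0.492, -0.1661], [0.4308, -0.1208]]
```

View pics/crop1.png

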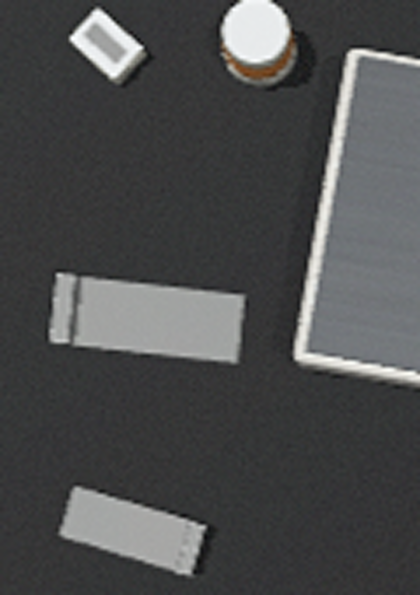

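The crop confirms it: the large grey wedge at top-image (272,171) has its heel on the left and its thin end facing the warmer. Its measured length is 121 mm. The press point comes out at about (0.639, 0.045). I'll move over it with the fingers shut.

apply_moves(commands=[-0.57,-0.8,0,0,0,0,-0.57,-0.8,0,0,0,0,-0.57,-0.8,0,0,0,0,-0.57,-0.8,0,0,0,0,-0.57,-0.8,0,0,0,0,-0.57,-0.8,0,0,0,0,-0.57,-0.8,0,0,0,0,-0.57,-0.8,0,0,0,0,-0.57,-0.8,0,0,0,0,-0.57,-0.8,0,0,0,0,-0.57,-0.8,0,0,0,0,-0.57,-0.8,0,0,0,0,-0.57,-0.8,0,0,0,0,-0.57,-0.8,0,0,0,0,-0.57,-0.8,0,0,0,0,-0.57,-0.8,0,0,0,0,-0.57,-0.8,0,0,0,0,-0.57,-0.8,0,0,0,0,-0.57,-0.8,0,0,0,0,-0.57,-0.8,0,0,0,0], jaw=-1, newtons=40)

```text
clock: 2.1
position: [0.5254, -0.0939, 0.2309]
ee_rot: [0.0, 0.797, -0.604, -0.0]
contact_force: [0.0, -0.7, 0.8]
width: 0.0003
```

apply_moves(commands=[-0.57,-0.8,0.3,0,0,0,-0.57,-0.8,0.3,0,0,0,-0.57,-0.8,0.3,0,0,0,-0.57,-0.8,0.3,0,0,0,-0.57,-0.8,0.3,0,0,0,-0.57,-0.8,0.3,0,0,0,0,0,0,0,0,-1,0,0,0,0,0,-1,0,0,0,0,0,-1,0,0,0,0,0,-1,0,0,0,0,0,-1,0,0,0,0,0,-1,0,0,0,0,0,-1,0,0,0,0,0,-0.9,0,0,0,0,0,0])

```text
clock: 3.6
position: [0.6357, 0.0425, 0.1767]
ee_rot: [0.0, 0.998, -0.057, -0.001]
contact_force: [1.0, -0.7, -0.2]
width: -0.0001
```

```bash
cat >> h.py <<'E'
def st(tx=None,ty=None,tz=None):
    s=manip.get_state();M=rot(s["ee_rot"]);p=np.array(s["position"])
    print("t",s["clock"],"p",p.round(4),"tx",M[:,0].round(3),"tz",M[:,2].round(3),"F",np.round(s["contact_force"],2),"w",round(s["width"],4))
    if tx is not None: print("tool shift to target /0.03:",(M.T@(np.array([tx,ty,tz])-p)/0.03).round(2))
E
python3 -c "
from h import *
st(.6388,.0451,.095);save('wrist','w1')"
```

```text
t 3.6 p [0.6357 0.0425 0.1767] tx [ 0.994 -0.113 -0.001] tz [-0.001 -0.    -1.   ] F [ 0.99 -0.67 -0.16] w -0.0001
tool shift to target /0.03: [ 0.09 -0.1   2.72]
{'fx': 346.3764981058635, 'fy': 346.3764981058635, 'cx': 319.29166485843393, 'cy': 201.09392710085035, 'mount': array([[ 9.99999690e-01, -4.17262313e-04, -6.67635265e-04,
         1.50188505e-03],
       [-6.09394560e-04, -9.47141402e-01, -3.20815825e-01,
        -8.12515156e-02],
       [-4.98480648e-04,  3.20816132e-01, -9.47141363e-01,
        -1.43015778e-01],
       [ 0.00000000e+00,  0.00000000e+00,  0.00000000e+00,
         1.00000000e+00]])}
```

View pics/w1.png

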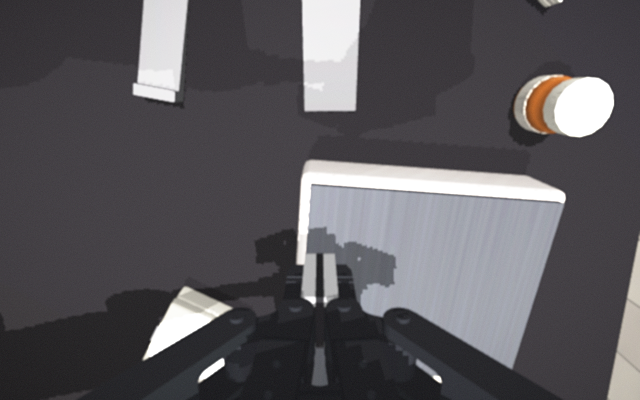

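The wrist view shows the warmer's front-left top corner at about (306,164). The wedge's thin end runs from (304,111) to (357,110), the jar is at (565,105), and the fingertips are at (319,255) over the plate corner.

Run:
```python
from h import *
for n,u,v,z in [("FL",308,170,.08),("FLhi",308,163,.08),("BL",564,198,.08),("tipF",304.5,111,.001),("tipB",357,110,.001)]:
    print(n,p2w("w1",u,v,z).round(4))
```

```text
FL [0.632  0.0664 0.08  ]
FLhi [0.6326 0.0714 0.08  ]
BL [0.8146 0.0247 0.08  ]
tipF [0.6307 0.1017 0.001 ]
tipB [0.6773 0.0973 0.001 ]
```

apply_moves(commands=[0.1,-0.1,0.9,0,0,0,0,0,0.9,0,0,0,0,0,0.9,0,0,0,0,0,0,0,0,0,0,0,0,0,0,0])

```text
clock: 4.15
position: [0.6393, 0.0451, 0.0962]
ee_rot: [0.0, 0.998, -0.057, -0.0]
contact_force: [0.9, -0.0, 0.2]
width: 0.0004
```

Now the rocking test: contact at z≈0.08, then slowly down.

apply_moves(commands=[0.1,0,0.2,0,0,0,0,0,0.2,0,0,0,0,0,0.1,0,0,0,0,0,0.1,0,0,0,0,0,0,0,0,0])

```text
clock: 4.65
position: [0.6421, 0.0452, 0.0784]
ee_rot: [-0.0, 0.998, -0.057, -0.0]
contact_force: [-0.8, 0.7, 3.7]
width: 0.0002
```

apply_moves(commands=[0,0,0.05,0,0,0,0,0,0.05,0,0,0,0,0,0,0,0,0,0,0,0,0,0,0])

```text
clock: 5.05
position: [0.6418, 0.0454, 0.0756]
ee_rot: [-0.0, 0.998, -0.057, -0.0]
contact_force: [-2.6, 3.2, 4.9]
width: 0.0003
```

apply_moves(commands=[0,0,0.07,0,0,0,0,0,0,0,0,0,0,0,0,0,0,0])

```text
clock: 5.35
position: [0.642, 0.0453, 0.0746]
ee_rot: [-0.0, 0.998, -0.057, -0.0]
contact_force: [-4.0, 3.4, 10.6]
width: 0.0
```

apply_moves(commands=[0,0,0.07,0,0,0,0,0,0,0,0,0,0,0,0,0,0,0])

```text
clock: 5.65
position: [0.6421, 0.0454, 0.0744]
ee_rot: [-0.0, 0.998, -0.056, 0.0]
contact_force: [-7.6, 4.1, 19.1]
width: -0.0004
```

apply_moves(commands=[0,0,0.07,0,0,0,0,0,0,0,0,0,0,0,0,0,0,0])

```text
clock: 5.95
position: [0.6421, 0.0454, 0.0742]
ee_rot: [-0.0, 0.998, -0.056, 0.001]
contact_force: [-10.7, 3.2, 28.4]
width: 0.0003
```

It bottomed out at z≈0.0745, so the corner rocked about 5.5 mm. I'll release it and move behind the heel.

apply_moves(commands=[0,0,-0.3,0,0,0,0,0,-0.3,0,0,0,0,0,-0.3,0,0,0,0,0,-0.3,0,0,0,0,0,0,0,0,0,0,0,0,0,0,0,0,0,0,0,0,0,0,0,0,0,0,0,0,0,0,0,0,0])

```text
clock: 6.85
position: [0.6421, 0.0448, 0.1045]
ee_rot: [0.0, 0.998, -0.056, -0.0]
contact_force: [-0.7, 0.6, -0.2]
width: 0.0002
```

apply_moves(commands=[0.16,-0.87,0,0,0,0,0,-0.87,0,0,0,0,0,-0.87,0,0,0,0,0,-0.87,0,0,0,0,0,-0.87,0,0,0,0,0,-0.87,0,0,0,0,0,-0.87,0,0,0,0,0,-0.87,0,0,0,0,0,0,0,0,0,0,0,0,0,0,0,0])

```text
clock: 7.85
position: [0.6703, 0.252, 0.1045]
ee_rot: [0.0, 0.998, -0.056, -0.0]
contact_force: [-0.3, 0.2, -0.1]
width: 0.0
```

```bash
python3 -c "
from h import *
st(.67,.252,.01);save('top','top2')
im=cv2.imread('pics/top2.png')[80:250,230:390]
cv2.imwrite('pics/crop2.png',cv2.resize(im,None,fx=3.5,fy=3.5,interpolation=cv2.INTER_CUBIC))"
```

```text
t 7.85 p [0.6703 0.252  0.1045] tx [ 0.994 -0.111 -0.001] tz [-0.001 -0.001 -1.   ] F [-0.29  0.18 -0.14] w 0.0
tool shift to target /0.03: [-0.01 -0.    3.15]
{'fx': 471.199565714916, 'fy': 471.199565714916, 'cx': 325.9761627602365, 'cy': 195.5525207248096, 'extrinsics': array([[-0.01038547,  0.99906706, -0.0419185 ,  0.5554962 ],
       [-0.99989543, -0.01079772, -0.00962012,  0.03024751],
       [-0.01006377,  0.0418142 ,  0.99907472,  1.08559485],
       [ 0.        ,  0.        ,  0.        ,  1.        ]])}
```

View pics/crop2.png

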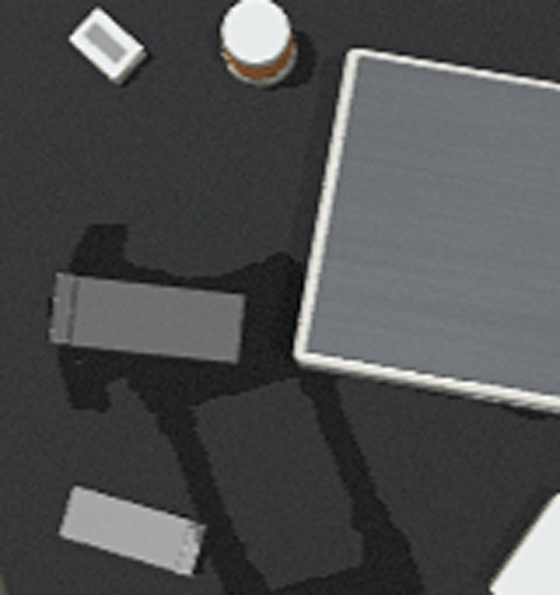

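The view is unchanged: heel back face at about (245,168) and thin end at (299,174) in full-image pixels. The warmer is back level and in its place. I'll descend behind the heel and approach slowly.

apply_moves(commands=[0,0,0.8,0,0,0,0,0,0.8,0,0,0,0,0,0.8,0,0,0,0,0,0.75,0,0,0,0,0,0,0,0,0,0,0,0,0,0,0])

```text
clock: 8.5
position: [0.6707, 0.2507, 0.0105]
ee_rot: [0.0, 0.998, -0.057, -0.0]
contact_force: [0.3, 0.8, 0.2]
width: -0.0001
```

apply_moves(commands=[0,0.1,0,0,0,0,0,0.1,0,0,0,0,0,0.1,0,0,0,0,0,0.1,0,0,0,0,0,0.1,0,0,0,0,0,0.1,0,0,0,0,0,0.1,0,0,0,0,0,0.1,0,0,0,0])

```text
clock: 9.3
position: [0.668, 0.2279, 0.0105]
ee_rot: [-0.0, 0.998, -0.057, 0.0]
contact_force: [-0.3, 1.8, -0.4]
width: -0.0001
```

```bash
python3 -c "
from h import *
st();save('wrist','w2')"
```

```text
t 9.3 p [0.668  0.2279 0.0105] tx [ 0.994 -0.113  0.   ] tz [ 0.  0. -1.] F [-0.25  1.75 -0.37] w -0.0001
{'fx': 346.3764981058635, 'fy': 346.3764981058635, 'cx': 319.29166485843393, 'cy': 201.09392710085035, 'mount': array([[ 9.99999688e-01, -4.20757419e-04, -6.68019024e-04,
         1.50231336e-03],
       [-6.12827679e-04, -9.47141630e-01, -3.20815146e-01,
        -8.12515356e-02],
       [-4.97723275e-04,  3.20815455e-01, -9.47141592e-01,
        -1.43014262e-01],
       [ 0.00000000e+00,  0.00000000e+00,  0.00000000e+00,
         1.00000000e+00]])}
```

View pics/w2.png

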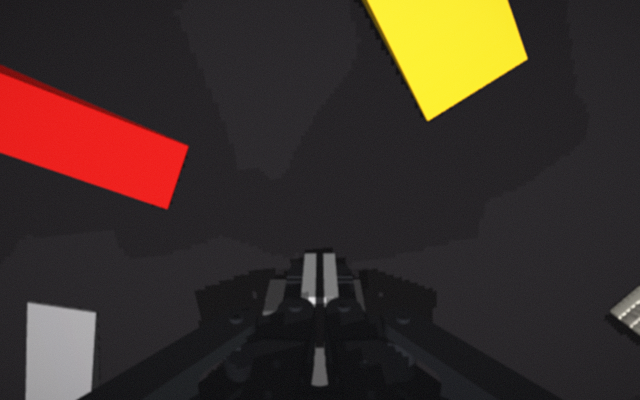

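The wedge is hidden behind the fingers, with the red and yellow ones at the upper left and right and the small grey at (60,350). The roughly 1.8 N on +y suggests contact. I'll push on with a slight crab towards the foot's centreline.

apply_moves(commands=[-0.01,0.1,0,0,0,0,-0.01,0.1,0,0,0,0,-0.01,0.1,0,0,0,0,-0.01,0.1,0,0,0,0,-0.01,0.1,0,0,0,0,-0.01,0.1,0,0,0,0,-0.01,0.1,0,0,0,0,-0.01,0.1,0,0,0,0,-0.01,0.1,0,0,0,0,-0.01,0.1,0,0,0,0,-0.01,0.1,0,0,0,0,-0.01,0.1,0,0,0,0,-0.01,0.1,0,0,0,0,-0.01,0.1,0,0,0,0])

```text
clock: 10.75
position: [0.659, 0.1864, 0.0105]
ee_rot: [0.0, 0.998, -0.056, 0.0]
contact_force: [0.2, -0.1, 0.9]
width: -0.0003
```

```bash
python3 -c "
from h import *
st();save('top','top3')
im=cv2.imread('pics/top3.png')[80:250,230:390]
cv2.imwrite('pics/crop3.png',cv2.resize(im,None,fx=3.5,fy=3.5,interpolation=cv2.INTER_CUBIC))"
```

```text
t 10.75 p [0.659  0.1864 0.0105] tx [ 0.994 -0.113  0.   ] tz [ 0. -0. -1.] F [ 0.21 -0.15  0.88] w -0.0003
{'fx': 471.199565714916, 'fy': 471.199565714916, 'cx': 325.9761627602365, 'cy': 195.5525207248096, 'extrinsics': array([[-0.01038547,  0.99906706, -0.0419185 ,  0.5554962 ],
       [-0.99989543, -0.01079772, -0.00962012,  0.03024751],
       [-0.01006377,  0.0418142 ,  0.99907472,  1.08559485],
       [ 0.        ,  0.        ,  0.        ,  1.        ]])}
```

View pics/crop3.png

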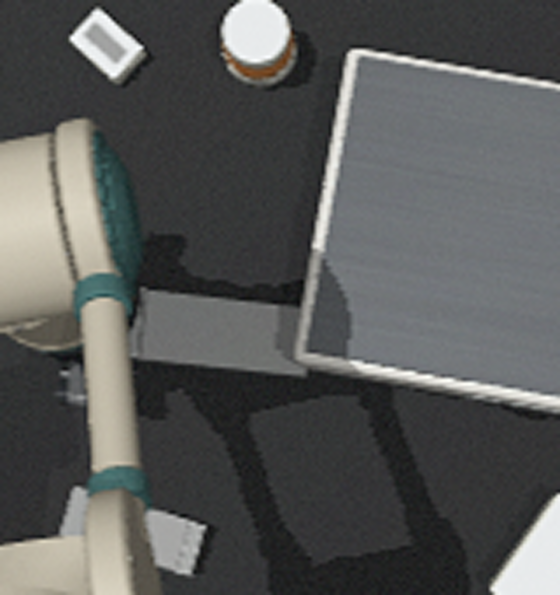

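The wedge has moved cleanly. Its ramp runs towards the warmer corner at crop (298,358), with its centreline at about (305,340) at the plate edge. The jar and cassettes haven't moved. I'll check the lateral alignment with the foot.

Run:
```python
from h import *
f=lambda u,v,z:p2w("top3",230+u/3.5,80+v/3.5,z)[:2]
c=f(297,358,.08); y=np.radians(-10.6);ex=np.array([np.cos(y),np.sin(y)]);ey=np.array([-ex[1],ex[0]])
foot=c+.02*ex-.02*ey
for a,b in [((143,290),(137,361)),((280,303),(280,374))]:
    print(f(*a,.012 if a[0]<200 else .006),f(*b,.012 if a[0]<200 else .006))
m1=(f(143,290,.013)+f(137,361,.013))/2; m2=(f(280,303,.005)+f(280,374,.005))/2
d=(m2-m1)/np.linalg.norm(m2-m1); n=np.array([-d[1],d[0]])
print("corner",c,"foot",foot,"dir",d,"foot along/lat",(foot-m2)@d,(foot-m2)@n,"n",n)
```

```text
[0.67683571 0.16602231] [0.63033517 0.17020095]
[0.66790123 0.07669481] [0.62116913 0.07711391]
corner [0.62634796 0.06342017] foot [0.64232764 0.04008244] dir [-0.09704467 -0.99528003] foot along/lat 0.036913369213805836 0.0012983573645505236 n [ 0.99528003 -0.09704467]
```

The foot's lateral offset is only 1.3 mm, so I'll push straight in and watch the force.

apply_moves(commands=[0,0.1,0,0,0,0,0,0.1,0,0,0,0,0,0.1,0,0,0,0,0,0.1,0,0,0,0,0,0.1,0,0,0,0,0,0.05,0,0,0,0])

```text
clock: 11.4
position: [0.6571, 0.1699, 0.0105]
ee_rot: [0.0, 0.998, -0.057, -0.0]
contact_force: [-0.9, 0.5, -0.2]
width: 0.0001
```

apply_moves(commands=[0,0.05,0,0,0,0,0,0.05,0,0,0,0,0,0,0,0,0,0])

```text
clock: 11.7
position: [0.6568, 0.1669, 0.0105]
ee_rot: [0.0, 0.998, -0.056, -0.0]
contact_force: [0.7, -0.5, -0.5]
width: -0.0003
```

apply_moves(commands=[0,0.05,0,0,0,0,0,0.05,0,0,0,0,0,0,0,0,0,0])

```text
clock: 12.0
position: [0.6564, 0.164, 0.0104]
ee_rot: [0.0, 0.998, -0.056, -0.0]
contact_force: [0.5, -0.5, -0.4]
width: 0.0001
```

apply_moves(commands=[0,0.05,0,0,0,0,0,0.03,0,0,0,0,0,0,0,0,0,0])

```text
clock: 12.3
position: [0.6562, 0.1616, 0.0104]
ee_rot: [0.0, 0.998, -0.056, -0.0]
contact_force: [-0.2, 0.4, -0.5]
width: 0.0001
```

apply_moves(commands=[0,0.04,0,0,0,0,0,0.03,0,0,0,0,0,0,0,0,0,0])

```text
clock: 12.6
position: [0.656, 0.1595, 0.0104]
ee_rot: [0.0, 0.998, -0.057, -0.0]
contact_force: [-0.2, 0.4, 0.3]
width: 0.0002
```

apply_moves(commands=[0,0.03,0,0,0,0,0,0.03,0,0,0,0,0,0,0,0,0,0])

```text
clock: 12.9
position: [0.6558, 0.1578, 0.0104]
ee_rot: [0.0, 0.998, -0.056, -0.0]
contact_force: [0.4, 0.1, 0.2]
width: -0.0003
```

apply_moves(commands=[0,0.03,0,0,0,0,0,0.03,0,0,0,0])

```text
clock: 13.1
position: [0.6556, 0.1562, 0.0104]
ee_rot: [0.0, 0.998, -0.056, -0.0]
contact_force: [-0.1, 0.9, 0.2]
width: 0.0
```

apply_moves(commands=[0,0.03,0,0,0,0,0,0.03,0,0,0,0])

```text
clock: 13.3
position: [0.6554, 0.1543, 0.0105]
ee_rot: [0.0, 0.998, -0.056, -0.0]
contact_force: [-0.5, 1.5, -0.9]
width: 0.0
```

apply_moves(commands=[0,0.03,0,0,0,0,0,0.03,0,0,0,0])

```text
clock: 13.5
position: [0.6552, 0.1525, 0.0104]
ee_rot: [0.0, 0.998, -0.056, -0.0]
contact_force: [0.7, 0.2, 0.4]
width: 0.0002
```

apply_moves(commands=[0,0.03,0,0,0,0,0,0.03,0,0,0,0])

```text
clock: 13.7
position: [0.6551, 0.1511, 0.0105]
ee_rot: [-0.0, 0.998, -0.057, 0.0]
contact_force: [-0.1, 1.9, -0.4]
width: 0.0002
```

apply_moves(commands=[0,0.03,0,0,0,0,0,0.03,0,0,0,0])

```text
clock: 13.9
position: [0.6551, 0.1501, 0.0106]
ee_rot: [-0.001, 0.998, -0.057, 0.0]
contact_force: [1.0, 6.0, -0.6]
width: 0.0
```

```bash
python3 -c "
from h import *
st();save('top','top4')
im=cv2.imread('pics/top4.png')[80:250,230:390]
cv2.imwrite('pics/crop4.png',cv2.resize(im,None,fx=3.5,fy=3.5,interpolation=cv2.INTER_CUBIC))" | head -1
```

```text
t 13.9 p [0.6551 0.1501 0.0106] tx [ 0.994 -0.113  0.001] tz [ 0.001  0.002 -1.   ] F [ 1.05  5.98 -0.57] w 0.0
```

View pics/crop4.png

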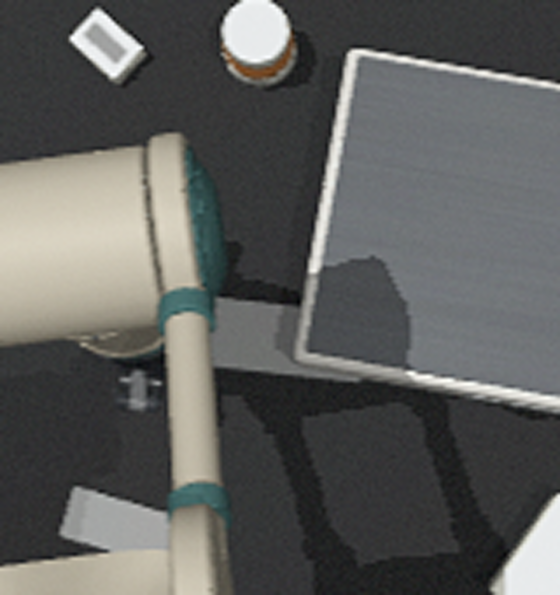

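The wedge is bearing on the foot at about 6 N, and the warmer corner is still at crop (298,358), so it hasn't shifted. I'll back off, rise and go over the corner.

apply_moves(commands=[0,-0.1,0,0,0,0,0,-0.3,0,0,0,0,0,-0.8,0,0,0,0,0,0,-0.85,0,0,0,0,0,-0.85,0,0,0,0,0,-0.85,0,0,0,0,0,-0.6,0,0,0,0,0.8,0,0,0,0,0,0.8,0,0,0,0,0,0.8,0,0,0,0,0,0.8,0,0,0,0,0,0.8,0,0,0,0,0,0.8,0,0,0,0,0,0,0,0,0,0,0,0,0,0,0,0,0,0,0,0,0])

```text
invalid input at $.commands: expected a multiple of 6 numbers
```

apply_moves(commands=[0,0,0.25,0,0,0,0,0,0.1,0,0,0,0,0,0.1,0,0,0,0,0,0,0,0,0,0,0,0,0,0,0])

```text
clock: 14.45
position: [0.6556, 0.15, 0.0001]
ee_rot: [-0.001, 0.998, -0.057, 0.001]
contact_force: [-3.1, 4.4, 17.0]
width: -0.0001
```

```bash
python3 -c "
from h import *
st(.6423,.042,.079)"
```

```text
t 14.45 p [6.556e-01 1.500e-01 1.000e-04] tx [ 0.994 -0.113  0.003] tz [ 0.003  0.001 -1.   ] F [-3.06  4.37 17.05] w -0.0001
tool shift to target /0.03: [-0.03  3.62 -2.64]
```

My first list was malformed and refused, so the descent I had chained after it ran at the heel instead and touched the bench at 17 N. No limit was passed, but I shouldn't have chained those calls. I'll back off first and then rise.

apply_moves(commands=[0,-0.1,-0.1,0,0,0,0,-0.3,-0.2,0,0,0,0,-0.8,-0.1,0,0,0,0,0,-0.85,0,0,0,0,0,-0.85,0,0,0,0,0,-0.85,0,0,0,0,0,-0.6,0,0,0,0,0,0,0,0,0])

```text
clock: 15.25
position: [0.6607, 0.185, 0.1061]
ee_rot: [-0.0, 0.998, -0.056, 0.003]
contact_force: [1.5, 0.0, -0.1]
width: 0.0
```

apply_moves(commands=[0,0.8,0,0,0,0,0,0.8,0,0,0,0,0,0.8,0,0,0,0,0,0.8,0,0,0,0,0,0.8,0,0,0,0,0,0.75,0,0,0,0,0,0,0,0,0,0,0,0,0,0,0,0])

```text
clock: 16.05
position: [0.6421, 0.0431, 0.1021]
ee_rot: [-0.0, 0.998, -0.057, -0.001]
contact_force: [0.3, 0.5, -0.1]
width: 0.0001
```

```bash
python3 -c "
from h import *
st(.6423,.042,.079)"
```

```text
t 16.05 p [0.6421 0.0431 0.1021] tx [ 0.993 -0.114 -0.002] tz [-0.002  0.    -1.   ] F [ 0.33  0.5  -0.15] w 0.0001
tool shift to target /0.03: [0.01 0.04 0.77]
```

apply_moves(commands=[0,0,0.3,0,0,0,0,0,0.2,0,0,0,0,0,0.15,0,0,0,0,0,0.05,0,0,0,0,0,0,0,0,0,0,0,0,0,0,0])

```text
clock: 16.65
position: [0.643, 0.0434, 0.0826]
ee_rot: [0.0, 0.998, -0.056, 0.0]
contact_force: [-0.4, 0.5, 0.3]
width: 0.0001
```

apply_moves(commands=[0,0,0.05,0,0,0,0,0,0.03,0,0,0,0,0,0,0,0,0,0,0,0,0,0,0])

```text
clock: 17.05
position: [0.6428, 0.0432, 0.0802]
ee_rot: [0.0, 0.998, -0.056, 0.0]
contact_force: [0.4, -1.2, -0.2]
width: -0.0
```

apply_moves(commands=[0,0,0.04,0,0,0,0,0,0,0,0,0,0,0,0,0,0,0])

```text
clock: 17.35
position: [0.6429, 0.0432, 0.0801]
ee_rot: [0.0, 0.998, -0.056, 0.0]
contact_force: [-2.0, 0.4, 5.1]
width: 0.0002
```

Stiff already at z = 0.0801, where it gave way before. I'll press firmly.

apply_moves(commands=[0,0,0.04,0,0,0,0,0,0,0,0,0,0,0,0,0,0,0,0,0,0,0,0,0])

```text
clock: 17.75
position: [0.6428, 0.0432, 0.0799]
ee_rot: [0.0, 0.998, -0.056, 0.001]
contact_force: [-3.3, -1.0, 9.5]
width: -0.0004
```

apply_moves(commands=[0,0,0.02,0,0,0,0,0,0,0,0,0,0,0,0,0,0,0,0,0,0,0,0,0,0,0,0,0,0,0])

```text
clock: 18.25
position: [0.6429, 0.0432, 0.0799]
ee_rot: [0.0, 0.998, -0.056, 0.001]
contact_force: [-2.8, -0.4, 12.5]
width: 0.0001
```

```bash
python3 -c "
from h import *
st();save('top','top5');save('scene','scene5');st()
a=cv2.imread('pics/top5.png')[80:250,230:390]
b=cv2.imread('pics/scene5.png')[130:300,230:460]
a=cv2.resize(a,None,fx=2.3,fy=2.3);b=cv2.resize(b,None,fx=1.74,fy=2.3) if 0 else cv2.resize(b,(400,a.shape[0]))
cv2.imwrite('pics/both5.png',np.hstack([a,b]))" | grep ^t
```

```text
t 18.25 p [0.6429 0.0432 0.0799] tx [ 0.994 -0.113  0.002] tz [ 0.002 -0.    -1.   ] F [-2.81 -0.43 12.52] w 0.0001
t 18.35 p [0.6429 0.0432 0.0799] tx [ 0.994 -0.113  0.002] tz [ 0.002 -0.    -1.   ] F [-3.68  0.37 14.23] w 0.0
```

View pics/both5.png

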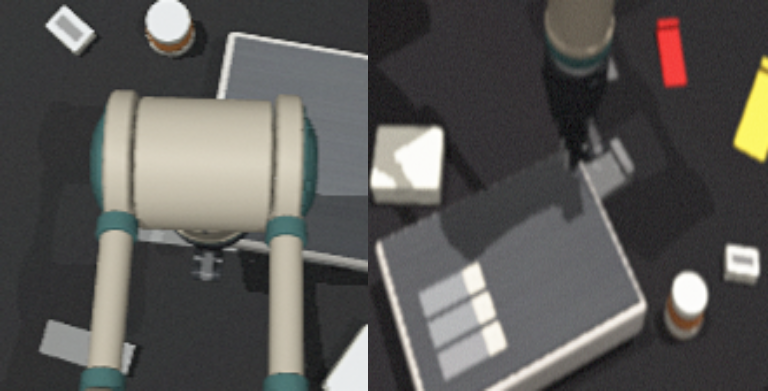

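The scene view shows the fingers pressing the corner and the wedge tucked under it, heel clear of the fingers. Nothing else has moved. The corner stayed between z = 0.0801 and 0.0799 as the press rose from 5 to about 13 N, so I'm handing in.

```bash
python3 -c "
from h import *
st();print(manip.sign_off());st()"
```

```text
t 18.35 p [0.6429 0.0432 0.0799] tx [ 0.994 -0.113  0.002] tz [ 0.002 -0.    -1.   ] F [-3.68  0.37 14.23] w 0.0
the job is handed in; nothing more can be done
None
the job is handed in; nothing more can be done
```

The warmer now stands level on the wedge, and I handed the job in at 18.35 s while still pressing the corner. No verdict was reported.

- **Rock test:** I pressed the front-left corner and it went down about 5.5 mm, roughly 0.04 rad. The press peaked at 28 N once the foot met the bench. I then let it come up level.
- **Wedge:** I pushed the large grey wedge thin end first under the short foot until the push rose to about 6 N. The warmer's corner had not visibly shifted in the top view.
- **Last checks:** As the press rose from 5 to about 13 N, the corner moved only from z = 0.0801 to 0.0799 m. The last reading was 14 N, a little firmer than the 10 N asked. The fingers were clear of the wedge and the other things looked unmoved.
- **Mishap:** One move list was refused as malformed, and the descent I had queued after it ran while the fingers were still behind the heel. They touched the bench at about 17 N, which broke no limit, and the later checks showed no harm.
- **Not measured:** I did not measure the force the wedge carries; I infer it from the corner no longer giving way.

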